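# Clamp three tubes in the cutting-off jig and keep the sprung hold-down pressed

## Robot

A 6-joint arm with a two-finger parallel gripper is mounted at the origin on a cart in front of the work surface, level with it; the furniture and walls round the work are solid. World frame = base frame: x ahead of the robot, y to its left, z up, the work surface at z = 0. Lengths are in mm, angles in rad, forces in N, time in s.
With the tool pointing down it reaches from about 275 to 1000 mm from the base axis. Payload 8.4 kg.
Tool frame: the origin (TCP) lies on the centre line of the jaws, within the pads' length; the fingertips stand 25 mm ahead of it and the grasp point (between the pads) lies 6 mm ahead of it; z points along the fingers, y is the line along which they close (so a half turn about z gives the same grasp; the last joint's range is limited). The gripper opens to 85 mm and grips with 20 to 120 N. Pads are 22 mm wide; open, the fingers measure 114 mm over their backs; the gripper's body (76 mm by 85 mm) begins 54 mm behind the grasp point. The pads swing forward as they close: fully open they stand 13 mm farther back than shut.
Start: joints at [1.133, 0.353, 1.633, -0, 1.155, -0.002], TCP at [263.834, 566.586, 256.281] pointing down, gripper open.
Joint ranges: [-2.63, 2.63], [-0.92, 2.1], [0.06, 2.66], [-1.3, 4.44], [0, 2.69], [-3.02, 3.02]. Speed limits (rad/s): [2.22, 2.22, 2.79, 3.14, 3.14, 3.14].

## Interface

Orientations are given as [roll, pitch, yaw] about the fixed x, y, z axes, in that order (R = Rz(yaw) Ry(pitch) Rx(roll)).
In Python, from rig import r gives the robot as it stands.
- The arm moves only by the shell command python3 -m jog 'ROWS' [FORCE]. ROWS is JSON, a list of rows, each a list of 3 entries, a list of its own where there are three numbers: the turn, a rotation vector about the tool's x, y, z in rad, then the shift along the tool's x, y, z in m, then the opening, from -1 (shut) to 1 (fully open). In form: [[[rx, ry, rz], [x, y, z], gripper], ...]. A call has 1 to 12 rows; each row shifts and turns the commanded pose from where the row before left it, along the tool's axes as they then stand; what a row does not reach is not made up. A row lasts 1/10 s, in which the tool goes at most 50 mm and 8.59 degrees, less where a joint would pass 70% of its speed; a pose out of reach is approached as far as the arm can. A call with a gripper value outside its range is refused whole. The fingers move at their own pace and stop on an object; FORCE is the grip in N (left out, the last holds). Time passes only in rows, so rows that do not move let the fingers close. It gives the time, the measured TCP pose, the force, the opening and the grip force at its end, in the units of the state.
- r.sense(): the state, without advancing time (a new reading comes with each control period).
- r.grab_frame(name): name is "side" or "top"; returns the picture (480x640x3 uint8, red, green, blue); there is no depth.
- r.camera_params(name): a dict with "fx", "fy", "cx", "cy" (pixels), "rvec" (rotation vector, rad) and "tvec" (3), from world to camera coordinates, as OpenCV has them. Camera axes: x right, y down, z forward; pixel columns grow to the right and rows downward; lengths in mm; the calibration is good to about 2 mm. A picture is of the moment at which its call begins. camera_params takes no time and is no camera call.
- r.sign_off(): hands the job in; it is judged then, once.
The state is a dict: "clock": time; "qpos": joint angles; "qvel": joint speeds; "joint_efforts": joint torques, N m; "eef_pos": TCP position; "tcp_rot": TCP orientation; "contact_force": force on the tool from outside, world axes, zero at the start; "wrist_torque": the same for the moment, N m; "opening": opening from 0.0 (shut) to 1.0 (fully open); "grasp_force": force on a finger pad.
Only numpy, scipy, OpenCV 4.12 (cv2) and the standard library are available. Lean on these libraries where they do the work, as an engineer would, in place of code of your own. Each camera call takes 0.05 s, during which the arm holds its last target. There are 200 camera calls.

## Task

The tubes are to be sawn to one length together in the cutting-off jig: lay the third brass tube, the loose one of the same diameter as the two already in the bed, in the groove on top of them with its end against the stop plate, and let it go. Then swing the sprung hold-down lever down by its cross-grip until its shoe sits on that tube and is pushed in about half of its 10 mm of travel (the arm is then level; never bottom the shoe out), and finish while holding the lever there, because it springs open when released. Leave the slimmer tube and the other things on the bench where they are.

Things in the scene. Friction and masses are not known exactly. Their poses are not given: they have to be found in the camera images.
- jig: grey cutting-off jig screwed to the bench. Origin: under the base plate (190 x 142 x 12 mm) at the middle of the tube bed; x away from the robot at yaw 0, y along the tubes to the stop plate, z up. Bed: floor z = 12 mm, 53.6 mm wide between rails 25 mm high. Saw-guide posts: tops z = 66, x = +-27 to +-39, y = -51 to -32 mm. Lever bearing: x = 80 to 110, top z = 109 mm.
- groove (a point): where the centre of the third tube belongs, in the groove with its end at the stop: jig (0, 0, 47) mm, which leaves 0.5 mm of gap to the stop. Axes as the jig's: y along the tube.
- loose_tube: the brass tube to be added, 26 mm diameter, 110 mm long, about 0.11 to 0.21 kg, lying on the bench right of the jig (it swaps places with the slim tube). Origin at its centre, y axis along it, both ends alike. Grip it across its diameter near the middle with the fingertips at most 8 mm below its centre line: lower tips strike the bed tubes, whose tops are at jig z = 38 mm.
- bed_tube_front: tube like the loose one, lying in the bed on the robot's side: centre at jig x = -13.4, z = 25 mm, axis along jig y, loose. Origin at its centre.
- bed_tube_back: tube like the loose one, lying in the bed on the far side: centre at jig x = 13.4, z = 25 mm, axis along jig y, loose. Origin at its centre.
- slim_tube: another loose brass tube, 18 mm diameter, 110 mm long, not wanted in this job. Origin at its centre, y axis along it.
- lever (a joint): hinge of the hold-down lever about the jig's y axis through jig (95, 0, 92) mm. 0 = sprung open (start), arm leaning 15 degrees back from upright (105 degrees from level); grows as it is pulled over towards the robot and down; 1.833 rad = arm level, pointing to jig -x; limit 1.95. A return spring always pushes it open, up to 3 N at the grip.
- lever_hinge (a point): point on the lever's hinge axis, jig (95, 0, 92) mm.
- cross_grip (a point): black cross-grip, a bar 20 mm thick and 46 mm long along jig y, on the lever's free end, 170 mm from the hinge axis. Origin at its centre: jig (139, 0, 256) mm with the lever open, (-75, 0, 92) mm with it level. Pinched from above by its two flat ends, it turns between the fingers as the arm swings. Holding it level on the tube takes about 8 N downwards.
- shoe (a joint): how far the sprung shoe is pushed into the lever, m: 0 = out, 0.010 = bottomed. About 3 N to start it, then 1.4 N per mm. With the third tube in the groove it meets the tube about 0.05 rad before level and reads 0.005 with the arm level; 1 mm here is 1.8 mm at the grip.
- shoe_pad (a point): rubber-faced pad of the shoe, 26 x 44 x 10 mm, 95 mm from the hinge axis; origin at the middle of its pressing face, 37 mm from the arm's centre line when the shoe is out. With the lever open it stands forward of the arm at jig (84, 0, 193) mm: keep the gripper clear of it.
- saw_frame: jeweller's saw frame, wooden handle, 75 x 250 mm, lying at the front left; bystander. Origin at the middle of its blade.
- tin: round tin, 49 mm diameter, 22 mm high; bystander. Origin under its centre.
- loupe: black eye loupe, 39 mm diameter, 30 mm high; bystander. Origin under its centre.
- stop_face (a point): middle of the stop plate's face, jig (0, 55.5, 47) mm; the plate stands across the bed, 72 mm wide, top at z = 62 mm, and the tubes' +y ends butt on it.

How it is judged (in metres and radians):
On the way, in this order (a step that is already met when the one before it is completed fails the run):
1. the third tube lies let go in the groove on the two bed tubes, its end at the stop, with the lever still up (x of loose_tube in the frame of jig between -0.004 and 0.004 m and y of loose_tube in the frame of jig between -0.0045 and 0.002 m and z of loose_tube in the frame of jig between 0.0445 and 0.0495 m and angle between the y axis of loose_tube and the y axis of jig, either way round below 0.06 rad and contact force between the fingers and loose_tube below 0.3 N and value of joint lever below 0.9 rad), for 0.3 s.
2. the lever's shoe bears on that tube, pushed in about half its travel (value of joint shoe between 0.0025 and 0.0075 m and contact force between jig and loose_tube above 4 N and value of joint lever between 1.75 and 1.91 rad), for 0.5 s.
At the end, for the whole second after the job is handed in: Third tube in the groove (4 mm sideways, 2.5 mm in height, 3.5 degrees, end within 5 mm of the stop), not touched by the robot; bed tubes still in the bed; lever held by the robot, shoe pressing the tube with over 4 N and pushed in 2.5 to 7.5 mm through the last second (all of step 2 and x of loose_tube in the frame of jig between -0.004 and 0.004 m and y of loose_tube in the frame of jig between -0.0045 and 0.002 m and z of loose_tube in the frame of jig between 0.0445 and 0.0495 m and angle between the y axis of loose_tube and the y axis of jig, either way round below 0.06 rad and contact force between the fingers and loose_tube below 0.3 N and x of bed_tube_front in the frame of jig between -0.0164 and -0.0104 m and y of bed_tube_front in the frame of jig between -0.0065 and 0.002 m and z of bed_tube_front in the frame of jig between 0.0225 and 0.0275 m and x of bed_tube_back in the frame of jig between 0.0104 and 0.0164 m and y of bed_tube_back in the frame of jig between -0.0065 and 0.002 m and z of bed_tube_back in the frame of jig between 0.0225 and 0.0275 m and contact force between any of the fingers, the arm and jig above 2 N); the arm keeps its last pose, push and grip.
It fails at once if the shoe is bottomed out (value of joint shoe above 0.0095 m).
It fails at once if the slim tube or another thing on the bench is knocked away (more than 30 mm) (distance of any of slim_tube, saw_frame, tin, loupe from where it was at the start of the episode above 0.03 m).
It also fails if it takes over 72 s, if anything falls off the work surface, if the arm or the gripper's body presses on something with over 40 N, if the wrist force passes 120 N, or if a joint passes its speed limit or range.

## Working session

There is one attempt and no reset: what is moved stays moved. The work goes in short steps, Python scripts to look and compute and a shell command to move; the robot and the scene stay as the last step left them, time stands still between calls to the robot, and variables do not carry over. Pictures are saved under pics/ and viewed, at most 10 in all, crops included, and the job is handed in when it is done.

```bash
mkdir -p pics; ls
python3 - <<'E'
from rig import r
import cv2
s=r.sense();print(s)
for n in("side","top"):
    print(n,r.camera_params(n)); cv2.imwrite(f"pics/{n}0.png",r.grab_frame(n)[:,:,::-1])
E
```

```text
pics
{'clock': 0.0, 'qpos': array([ 1.13255964e+00,  3.53682313e-01,  1.63416078e+00, -6.80552306e-06,
        1.15518481e+00, -2.39238872e-03]), 'qvel': array([-1.04018185e-03,  1.51116081e-04, -2.85550566e-07,  2.04798464e-03,
        1.82191146e-03,  2.97358965e-04]), 'joint_efforts': array([-3.97861522e-04, -6.05237603e+01, -3.42067051e+01, -1.07355515e-04,
        9.38408106e-03,  2.72634293e-05]), 'eef_pos': array([263.66513196, 566.1620312 , 255.52891344]), 'tcp_rot': array([-3.14015739e+00,  2.78852908e-06,  2.70575111e+00]), 'contact_force': array([0.82116662, 0.47514365, 0.09393834]), 'wrist_torque': array([-0.02920032,  0.05376167, -0.065456  ]), 'grasp_force': 0.0, 'opening': 1.0005734807726214}
side {'fx': 588.2572149615012, 'fy': 588.2572149615012, 'cx': 318.4632769860761, 'cy': 235.50736299189967, 'rvec': array([ 0.16921004, -2.55867816,  1.6439964 ]), 'tvec': array([ 514.48648252,  160.07638105, 1305.31478025])}
top {'fx': 478.6420844528603, 'fy': 478.6420844528603, 'cx': 312.3729656026689, 'cy': 241.07410743749634, 'rvec': array([ 2.13450928, -2.11419521,  0.19990313]), 'tvec': array([ -13.03259044,  558.02006496, 1288.76505305])}
```

View pics/top0.png

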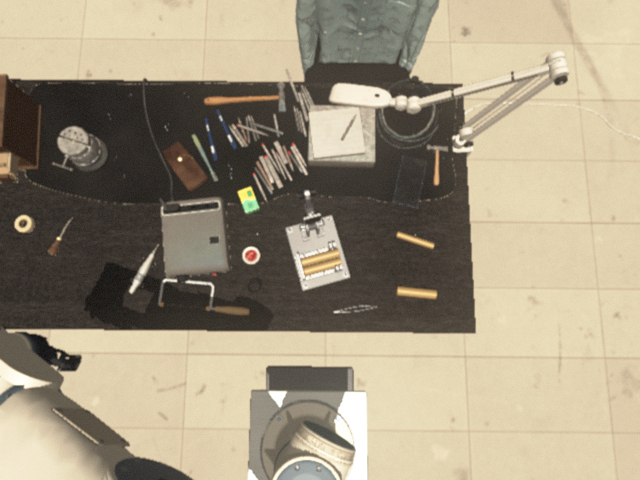

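View pics/side0.png

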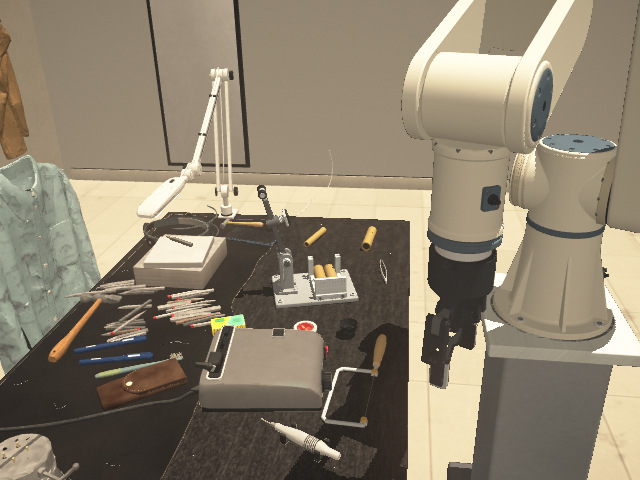

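The top view shows the jig at about (318,262) with the bed tubes at (322,262). Two loose tubes lie at (415,240) and (417,293). The lever is up at (308,200). In the side view the bed tubes are at (325,272) and the grip at (262,190).

```bash
cat > h.py <<'E'
import numpy as np,cv2
from rig import r
def cam(n):
    p=r.camera_params(n);R=cv2.Rodrigues(np.array(p["rvec"]))[0];t=np.array(p["tvec"])
    K=np.array([[p["fx"],0,p["cx"]],[0,p["fy"],p["cy"]],[0,0,1]]);return K,R,t
def ray(n,uv):
    K,R,t=cam(n);d=R.T@np.linalg.inv(K)@np.array([*uv,1.]);return -R.T@t,d/np.linalg.norm(d)
def onz(n,uv,z):
    o,d=ray(n,uv);return o+d*(z-o[2])/d[2]
def proj(n,P):
    K,R,t=cam(n);q=K@(R@np.array(P,float)+t);return q[:2]/q[2]
def tri(a,b):
    (o1,d1),(o2,d2)=a,b
    s=np.linalg.lstsq(np.c_[d1,-d2],o2-o1,rcond=None)[0]
    p,q=o1+d1*s[0],o2+d2*s[1];return (p+q)/2,np.linalg.norm(p-q)
def brass(img):
    h=cv2.cvtColor(img,cv2.COLOR_RGB2HSV);return cv2.inRange(h,(12,90,90),(32,255,255))
E
python3 - <<'E'
from h import *
for n,box in(("top",(285,500,215,310)),("side",(295,390,215,300))):
    im=r.grab_frame(n);m=brass(im);k=np.zeros_like(m);k[box[2]:box[3],box[0]:box[1]]=1;m*=k
    for c in cv2.findContours(m,0,1)[0]:
        if cv2.contourArea(c)<40:continue
        rc=cv2.minAreaRect(c);b=cv2.boxPoints(rc)
        print(n,np.round(rc[0],1),np.round(rc[1],1),round(rc[2],1),cv2.contourArea(c))
        if n=="top":
            for z in(0,13,):
                w=np.array([onz(n,x,z)[:2] for x in b]);print(z,w.mean(0).round(1),[np.linalg.norm(w[i]-w[i-1]).round(1) for i in(1,2)],w.round().tolist())
    c=im[170:310,270:470] if n=="top" else im[170:320,230:420]
    cv2.imwrite(f"pics/{n}1.png",cv2.resize(c[:,:,::-1],None,fx=4,fy=4,interpolation=cv2.INTER_CUBIC))
E
```

```text
top [416.5 292.4] [41.5 10.1] 5.7 369.5
0 [ 421.9 -306.5] [np.float64(29.1), np.float64(118.3)] [[413.0, -246.0], [442.0, -249.0], [431.0, -367.0], [402.0, -363.0]]
13 [ 420.8 -303.7] [np.float64(28.8), np.float64(117.2)] [[412.0, -244.0], [440.0, -247.0], [430.0, -364.0], [401.0, -360.0]]
top [321.2 261.7] [17.2 38.4] 72.9 580.0
0 [507.7 -33.9] [np.float64(111.4), np.float64(50.2)] [[514.0, 27.0], [549.0, -80.0], [501.0, -94.0], [467.0, 11.0]]
13 [505.8 -33.7] [np.float64(110.4), np.float64(49.7)] [[513.0, 26.0], [546.0, -79.0], [499.0, -93.0], [465.0, 11.0]]
top [414.9 239.8] [40.2  7.3] 18.4 258.0
0 [ 574.7 -306.4] [np.float64(21.9), np.float64(116.1)] [[583.0, -248.0], [603.0, -255.0], [567.0, -365.0], [546.0, -358.0]]
13 [ 572.2 -303.6] [np.float64(21.7), np.float64(115.0)] [[580.0, -246.0], [601.0, -253.0], [564.0, -362.0], [544.0, -354.0]]
side [325.  270.5] [13. 22.] 90.0 235.5
side [314.5 236.5] [ 6.5 27.3] 50.2 150.5
side [368.5 238. ] [ 9.6 25.6] 20.0 204.5
```

View pics/top1.png

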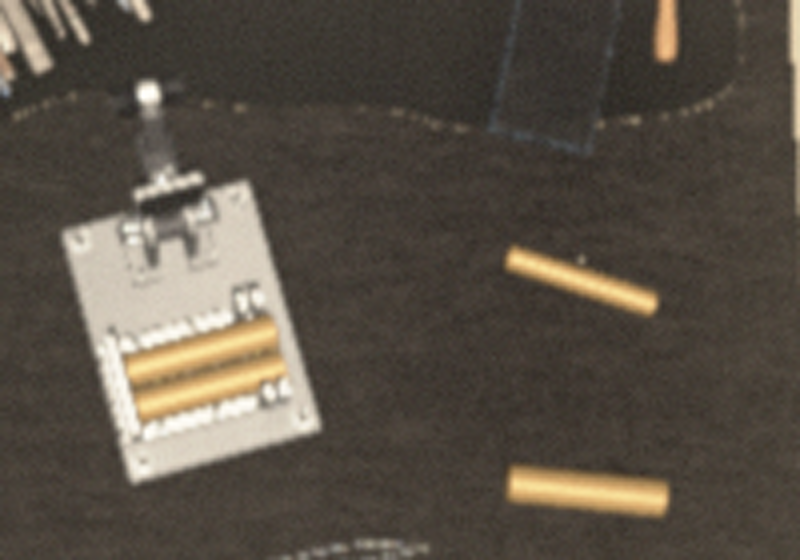

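View pics/side1.png

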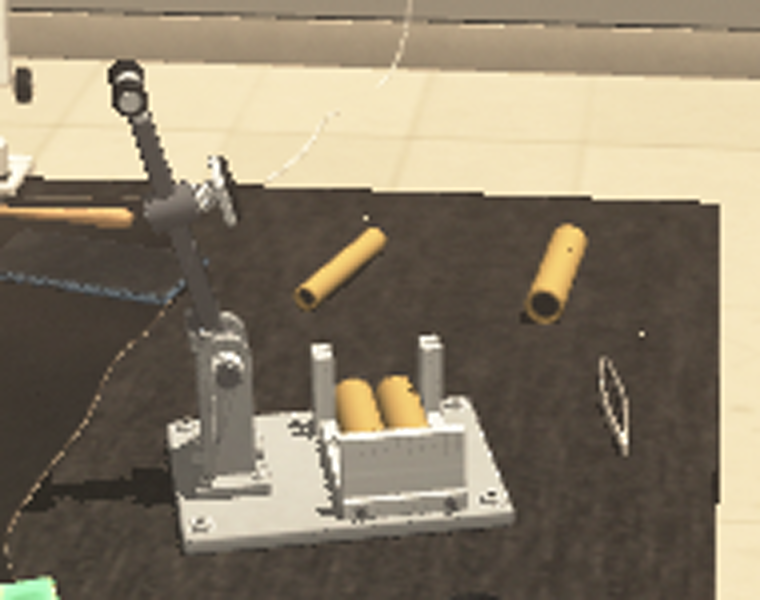

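The crops show plate corners at full-image pixels of about (285.5,228), (332,215), (350.5,277.5) and (303,291). The wide tube is at (416.5,292.4) and measures 28 mm, so it is the loose tube. The other measures 21 mm, so it is the slim one. The stop plate is on the left (+y). In the side view the tube ends at (368,238) and (316,236) match this.

```bash
cat >> h.py <<'E'
from scipy.spatial.transform import Rotation as Ro
def rel(target,Y,verbose=True):
    """tool-frame shift (mm) and turn to TCP target with tool down, yaw Y"""
    s=r.sense();R=Ro.from_euler('xyz',s["tcp_rot"]);T=Ro.from_euler('xyz',[np.pi,0,Y])
    print("t",round(s["clock"],2),"pos",s["eef_pos"].round(1),"rot",s["tcp_rot"].round(3),"F",s["contact_force"].round(1),"open",round(s["opening"],3),"grip",round(s["grasp_force"],1),"q",s["qpos"].round(2))
    rv=(R.inv()*T).as_rotvec();d=R.inv().apply(np.array(target)-s["eef_pos"]);print(" turn",rv.round(3),"shift now-axes",d.round(1),"final-axes",T.inv().apply(np.array(target)-s["eef_pos"]).round(1))
E
python3 - <<'E'
from h import *
im=r.grab_frame("top");h=cv2.cvtColor(im,cv2.COLOR_RGB2HSV)
m=(cv2.inRange(h,(0,0,110),(180,70,255))|brass(im));k=np.zeros_like(m);k[212:296,280:356]=1;m=cv2.morphologyEx(m*k,cv2.MORPH_OPEN,np.ones((5,5)))
c=max(cv2.findContours(m,0,1)[0],key=cv2.contourArea);rc=cv2.minAreaRect(c);b=cv2.boxPoints(rc);print(rc)
for B in(b,np.array([(285.5,228),(332,215),(350.5,277.5),(303,291)])):
    w=np.array([onz("top",x+.0,12)[:2] for x in B]);print(w.round(1).tolist(),"c",w.mean(0).round(1))
    for i in range(4):
        d=w[i]-w[i-1];print(np.linalg.norm(d).round(1),round(np.degrees(np.arctan2(d[1],d[0]))%90,2))
print(ray("top",(0,0))[0],ray("side",(0,0))[0])
b=brass(im);k[:]=0;k[235:285,295:348]=1
c=max(cv2.findContours(b*k,0,1)[0],key=cv2.contourArea);rc=cv2.minAreaRect(c);w=np.array([onz("top",x,27)[:2] for x in cv2.boxPoints(rc)])
print("bed",w.mean(0).round(1),[(np.linalg.norm(w[i]-w[i-1]).round(1),np.degrees(np.arctan2(*(w[i]-w[i-1])[::-1])).round(1)) for i in range(4)])
# grip triangulation: top (308,192)?, side cross-grip end ; stop plate side corners
for u in((307.0,193.5),):print("grip at z256",onz("top",u,256))
for u in((262,192),(261,187)): print("side grip ray tri",tri(ray("top",(307,193.5)),ray("side",u)))
E
```

```text
((317.3137512207031, 252.32949829101562), (66.215087890625, 50.53116226196289), 74.47589111328125)
[[605.9, 74.7], [647.7, -66.6], [461.3, -117.3], [421.6, 20.8]] c [534.1 -22.1]
192.0 16.31
147.3 16.48
193.1 15.23
143.7 16.06
[[603.5, 70.6], [643.6, -64.2], [461.2, -117.2], [421.6, 17.5]] c [532.5 -23.3]
189.5 16.28
140.7 16.57
189.9 16.2
140.4 16.4
[ 309.79560121   -7.02745379 1369.8353564 ] [ 332.89414163 1182.324022    696.74877931]
bed [504.2 -33.2] [(np.float64(49.7), np.float64(16.3)), (np.float64(108.7), np.float64(-73.6)), (np.float64(49.9), np.float64(-164.5)), (np.float64(107.9), np.float64(106.3))]
grip at z256 [636.39301608   6.46502672 256.        ]
side grip ray tri (array([637.72927328,   6.59083657, 253.87760869]), np.float64(1.384056252496))
side grip ray tri (array([636.89094519,   6.80587348, 264.93477986]), np.float64(6.047653837726333))
```

```bash
python3 -c "
from h import *
rel((421,-304,130),1.477)"
```

```text
t 0.25 pos [263.8 566.4 255.9] rot [-3.141 -0.     2.706] F [-0.1 -0.1  0.3] open 1.003 grip 0.0 q [ 1.13  0.35  1.63  0.    1.16 -0.  ]
 turn [-1.000e-03  0.000e+00  1.229e+00] shift now-axes [-510.  -722.6  126.4] final-axes [-851.8  238.1  125.9]
```

```bash
python3 -m jog '[[[0,0,0],[-0.02,-0.03,0],1],[[0,0,0],[-0.02,-0.03,0],1],[[0,0,0],[-0.022,-0.03,0],1],[[0,0,0],[-0.022,-0.03,0],1],[[0,0,0],[-0.022,-0.03,0],1],[[0,0,0],[-0.022,-0.03,0],1],[[0,0,0],[-0.022,-0.03,0],1],[[0,0,0],[-0.022,-0.03,0],1],[[0,0,0],[-0.022,-0.03,0],1],[[0,0,0],[-0.022,-0.03,0],1],[[0,0,0],[-0.022,-0.03,0],1],[[0,0,0],[-0.022,-0.03,0],1]]' 60; python3 -m jog '[[[0,0,0],[-0.021,-0.03,0],1],[[0,0,0],[-0.021,-0.03,0],1],[[0,0,0],[-0.021,-0.03,0],1],[[0,0,0],[-0.021,-0.03,0],1],[[0,0,0],[-0.021,-0.03,0],1],[[0,0,0],[-0.021,-0.03,0],1],[[0,0,0],[-0.021,-0.03,0],1],[[0,0,0],[-0.021,-0.03,0],1],[[0,0,0],[-0.021,-0.03,0],1],[[0,0,0],[-0.021,-0.03,0],1],[[0,0,0],[-0.02,-0.03,0],1],[[0,0,0],[-0.02,-0.03,0],1]]'; python3 -m jog '[[[0,0,0.13],[0,0,0.01],1],[[0,0,0.13],[0,0,0.01],1],[[0,0,0.13],[0,0,0.01],1],[[0,0,0.13],[0,0,0.01],1],[[0,0,0.13],[0,0,0.01],1],[[0,0,0.13],[0,0,0.01],1],[[0,0,0.13],[0,0,0.01],1],[[0,0,0.13],[0,0,0.01],1],[[0,0,0.13],[0,0,0.01],1],[[0,0,0.06],[0,0,0.01],1],[[0,0,0],[0,0,0.01],1],[[0,0,0],[0,0,0.01],1]]';python3 -c "
from h import *
rel((421,-304,31),1.477)"
```

```text
clock: 1.45
eef_pos: [347.6, 129.1, 256.5]
tcp_rot: [3.141, 0.0, 2.706]
contact_force: [0.9, -0.4, 0.5]
opening: 1.002
grasp_force: 0.0
clock: 2.65
eef_pos: [422.2, -303.0, 256.3]
tcp_rot: [3.142, 0.0, 2.705]
contact_force: [0.2, -0.1, 0.6]
opening: 0.996
grasp_force: 0.0
clock: 3.85
eef_pos: [422.3, -301.4, 135.7]
tcp_rot: [3.141, 0.0, 1.478]
contact_force: [-0.2, 0.2, 0.2]
opening: 1.004
grasp_force: 0.0
t 3.85 pos [ 422.3 -301.4  135.7] rot [3.141 0.    1.478] F [-0.2  0.2  0.2] open 1.004 grip 0.0 q [-0.62  0.34  1.96 -0.    0.83 -0.53]
 turn [0.    0.    0.001] shift now-axes [ -2.7  -1.  104.7] final-axes [ -2.7  -1.  104.7]
```

```bash
python3 -m jog '[[[0,0,0],[-0.003,-0.001,0.02],1],[[0,0,0],[0,0,0.02],1],[[0,0,0],[0,0,0.02],1],[[0,0,0],[0,0,0.02],1],[[0,0,0],[0,0,0.015],1],[[0,0,0],[0,0,0.009],1],[[0,0,0],[0,0,0],1],[[0,0,0],[0,0,0],0],[[0,0,0],[0,0,0],-1],[[0,0,0],[0,0,0],-1],[[0,0,0],[0,0,0],-1],[[0,0,0],[0,0,0],-1]]' 40;  python3 -m jog '[[[0,0,0],[0,0,0],-1],[[0,0,0],[0,0,0],-1],[[0,0,0],[0,0,0],-1],[[0,0,0],[0,0,0],-1]]'
```

```text
clock: 5.05
eef_pos: [421.3, -304.6, 33.0]
tcp_rot: [3.141, 0.001, 1.476]
contact_force: [-0.1, 0.6, 5.5]
opening: 0.284
grasp_force: 38.9
clock: 5.45
eef_pos: [421.3, -304.5, 33.0]
tcp_rot: [3.141, 0.001, 1.476]
contact_force: [-0.4, 1.3, 5.5]
opening: 0.287
grasp_force: 38.9
```

```bash
python3 -m jog '[[[0,0,0],[0,0,-0.01],-1],[[0,0,0],[0,0,-0.02],-1],[[0,0,0],[0,0,-0.03],-1],[[0,0,0],[0,0,-0.03],-1],[[0,0,0],[0,0,-0.03],-1],[[0,0,0],[0,0,0],-1],[[0,0,0],[0,0,0],-1]]'
python3 - <<'E'
from h import *
s=r.sense();P=s["eef_pos"];q=proj("side",P);print(q,proj("side",P-[0,0,25]),proj("side",P-[0,0,20]))
im=r.grab_frame("side");u,v=q.astype(int)
cv2.imwrite("pics/s2.png",cv2.resize(im[v-40:v+60,u-60:u+60,::-1],None,fx=6,fy=6,interpolation=cv2.INTER_CUBIC))
E
```

```text
clock: 6.15
eef_pos: [421.1, -304.4, 153.2]
tcp_rot: [3.14, 0.001, 1.476]
contact_force: [-0.4, -0.3, -1.1]
opening: 0.282
grasp_force: 39.7
[370.30958662 189.77576379] [370.15960549 198.51780896] [370.18944475 196.77854934]
```

View pics/s2.png

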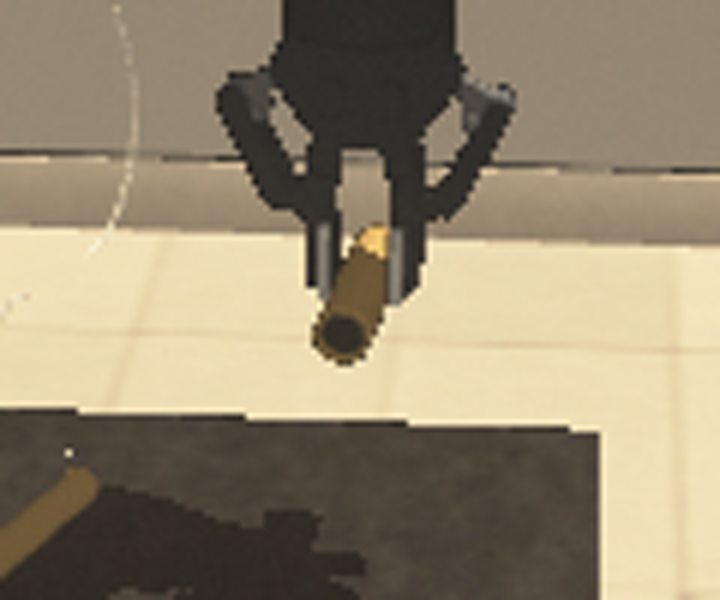

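The side crop shows the tube held between the pads. Its near end is centred at crop (342,335), or image (367,204.8), and the fingertips are at crop row ~303, or image row 199.5.

Run:
```python
from h import *
s=r.sense();P=s["eef_pos"]
for u in((367,204.8),(367,203.5)):
    o,d=ray("side",u);p=o+d*(-249.5-o[1])/d[1];print("near end",p.round(1),"rel z",(p-P).round(1))
im=r.grab_frame("side");b=brass(im)
im=r.grab_frame("top");h=cv2.cvtColor(im,cv2.COLOR_RGB2HSV);m=cv2.inRange(h,(10,80,50),(35,255,255))
k=np.zeros_like(m);q=proj("top",P-[0,0,18]);print("exp",q);u,v=q.astype(int);k[v-25:v+25,u-35:u+35]=1;m*=k
for c in cv2.findContours(m,0,1)[0]:
    if cv2.contourArea(c)>15: print(cv2.boundingRect(c),[onz("top",x,P[2]-18)[:2].round(1).tolist() for x in cv2.boxPoints(cv2.minAreaRect(c))])
rel((504+18*0,-32,150),1.857)
```

```text
near end [ 425.8 -249.5  131.4] rel z [  5.2  54.6 -20.8]
near end [ 425.9 -249.5  135. ] rel z [  5.3  54.6 -17.2]
exp [426.80176671 288.67125471]
(403, 282, 18, 12) [[437.2, -243.1], [437.7, -287.1], [409.3, -286.1], [408.9, -242.3]]
t 6.3 pos [ 420.2 -303.8  151.3] rot [-3.140e+00 -1.000e-03  1.476e+00] F [ 0.6 -0.4 -1.4] open 0.285 grip 39.7 q [-0.63  0.32  1.95 -0.    0.87 -0.53]
 turn [-0.002 -0.001 -0.381] shift now-axes [278.5  57.7   1.5] final-axes [237.  157.1   1.3]
```

```bash
python3 -m jog '[[[0,0,-0.13],[0,0,0],-1],[[0,0,-0.13],[0,0,0],-1],[[0,0,-0.12],[0,0,0],-1],[[0,0,0],[0.028,0.02,0],-1],[[0,0,0],[0.029,0.02,0],-1],[[0,0,0],[0.03,0.02,0],-1],[[0,0,0],[0.03,0.02,0],-1],[[0,0,0],[0.03,0.02,0],-1],[[0,0,0],[0.03,0.02,0],-1],[[0,0,0],[0.03,0.02,0],-1],[[0,0,0],[0.02,0.017,0],-1],[[0,0,0],[0,0,0],-1]]'
python3 - <<'E'
from h import *
rel((506.8,-41.6,70),1.857)
s=r.sense();P=s["eef_pos"]
for n in("top","side"):
    im=r.grab_frame(n);u,v=proj(n,P-[0,0,40]).astype(int)
    print(n,u,v);cv2.imwrite(f"pics/{n}3.png",cv2.resize(im[v-50:v+50,u-60:u+60,::-1],None,fx=6,fy=6,interpolation=cv2.INTER_CUBIC))
E
```

```text
clock: 7.5
eef_pos: [508.3, -39.8, 151.2]
tcp_rot: [-3.141, -0.001, 1.859]
contact_force: [-0.3, 0.2, -1.7]
opening: 0.286
grasp_force: 39.8
t 7.5 pos [508.3 -39.8 151.2] rot [-3.141e+00 -1.000e-03  1.859e+00] F [-0.3  0.2 -1.7] open 0.286 grip 39.8 q [-0.08  0.31  1.97  0.    0.86 -0.37]
 turn [-0.001 -0.001  0.002] shift now-axes [-1.4 -1.9 81.2] final-axes [-1.3 -2.  81.2]
top 324 255
side 324 244
```

View pics/side3.png

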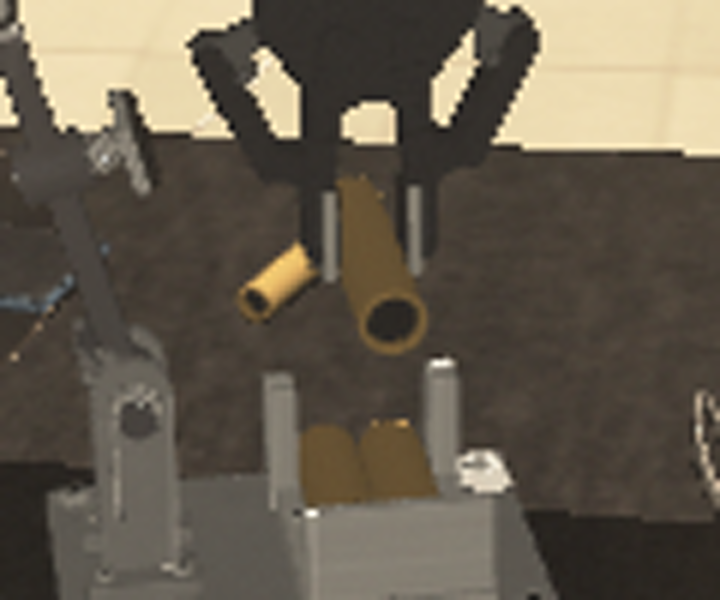

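The side crop shows the tube's near end at crop (392,318), image (329.3,247). It is centred over the stop plate, whose top edge runs from crop (287,508) to (495,500). The posts and the lever are clear.

Run:
```python
from h import *
f=lambda x,y:(264+x/6,194+y/6)
J=np.array([504,-32]);c,s=np.cos(.286),np.sin(.286);M=np.array([[c,s],[-s,c]])
P=r.sense()["eef_pos"]
for h in(129.,131.,133.):
    p=onz("side",f(392,318),h);print("end",p.round(1),"jig",(M@(p[:2]-J)).round(1))
for q in((297,512),(497,500)): p=onz("side",f(*q),62);print("plate",p.round(1),"jig",(M@(p[:2]-J)).round(1))
print("TCP jig",(M@(P[:2]-J)).round(1))
im=r.grab_frame("top");h=cv2.cvtColor(im,cv2.COLOR_RGB2HSV);m=cv2.inRange(h,(8,70,40),(35,255,255))
```

```text
end [491.7   8.3 129. ] jig [-0.5 42.1]
end [491.1  12.4 131. ] jig [ 0.2 46.3]
end [490.5  16.6 133. ] jig [ 0.8 50.4]
plate [524.2  39.5  62. ] jig [39.6 62.9]
plate [451.1  22.2  62. ] jig [-35.5  66.9]
TCP jig [  0.2 -10.4]
```

View pics/top3.png

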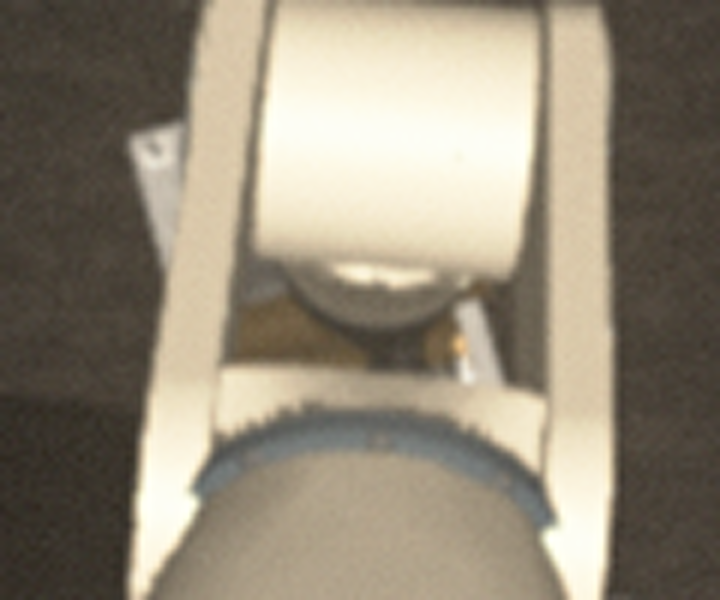

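```bash
python3 -m jog '[[[0,0,0],[0,0,0.015],-1],[[0,0,0],[0,0,0.02],-1],[[0,0,0],[0,0,0.02],-1],[[0,0,0],[0,0,0.014],-1],[[0,0,0],[0,0,0.008],-1],[[0,0,0],[0,0,0.003],-1],[[0,0,0],[0,0,0],-1],[[0,0,0],[0,0,0],-1]]'; python3 -m jog '[[[0,0,0],[0.001,0,0],-1],[[0,0,0],[0.001,0,0],-1],[[0,0,0],[0.001,0,0],-1],[[0,0,0],[0.001,0,0],-1],[[0,0,0],[0.001,0,0],-1],[[0,0,0],[0,0,0],-1]]'
```

```text
clock: 8.45
eef_pos: [508.1, -42.6, 72.8]
tcp_rot: [3.141, 0.0, 1.855]
contact_force: [-0.6, -0.3, -1.8]
opening: 0.286
grasp_force: 39.8
clock: 9.05
eef_pos: [506.3, -37.4, 72.3]
tcp_rot: [-3.142, -0.0, 1.856]
contact_force: [0.9, 0.2, -1.4]
opening: 0.285
grasp_force: 39.8
```

```bash
python3 -m jog '[[[0,0,0],[0,0,0.002],-1],[[0,0,0],[0.001,0,0],-1],[[0,0,0],[0.001,0,0],-1],[[0,0,0],[0,0,0],-1]]'; for i in 1; do python3 -m jog '[[[0,0,0],[0.001,0,0],-1],[[0,0,0],[0,0,0],-1]]'; python3 -m jog '[[[0,0,0],[0.001,0,0],-1],[[0,0,0],[0,0,0],-1]]';  done | grep -E "eef|contact"
```

```text
clock: 9.45
eef_pos: [505.8, -35.5, 70.2]
tcp_rot: [-3.141, -0.0, 1.856]
contact_force: [-0.2, -0.5, -0.6]
opening: 0.282
grasp_force: 39.8
eef_pos: [505.5, -34.6, 70.3]
contact_force: [0.3, -0.3, -1.5]
eef_pos: [505.5, -34.1, 70.4]
contact_force: [0.8, -4.7, -1.7]
```

```bash
python3 -m jog '[[[0,0,0],[-0.001,0,0],-1],[[0,0,0],[0,0,0.001],-1],[[0,0,0],[0,0,0],-1]]'| grep -E "eef|contact"; for i in 1; do python3 -m jog '[[[0,0,0],[0,0,0.001],-1],[[0,0,0],[0,0,0],-1]]'; python3 -m jog '[[[0,0,0],[0,0,0.001],-1],[[0,0,0],[0,0,0],-1]]';  done | grep -E "eef|contact"
```

```text
eef_pos: [505.4, -34.5, 69.1]
contact_force: [0.0, 0.5, -2.4]
eef_pos: [505.4, -34.6, 68.1]
contact_force: [-0.3, -0.3, -1.2]
eef_pos: [505.8, -34.6, 67.4]
contact_force: [1.1, 0.6, 0.3]
```

```bash
python3 -m jog '[[[0,0,0],[0,0,0.0006],-1],[[0,0,0],[0,0,0],-1]]' 20| grep -E "eef|contact"; python3 -m jog '[[[0,0,0],[0,0,0],-0.35],[[0,0,0],[0,0,0],-0.25],[[0,0,0],[0,0,0],-0.1],[[0,0,0],[0,0,0],0.1],[[0,0,0],[0,0,0],0.2],[[0,0,0],[0,0,0],0.2],[[0,0,0],[0,0,0],0.2]]'
python3 - <<'E'
from h import *
im=r.grab_frame("side");cv2.imwrite("pics/s4.png",cv2.resize(im[200:300,260:380,::-1],None,fx=6,fy=6,interpolation=cv2.INTER_CUBIC))
E
```

```text
eef_pos: [506.0, -34.5, 67.2]
contact_force: [-0.8, 1.2, 6.9]
clock: 11.45
eef_pos: [505.6, -34.6, 66.7]
tcp_rot: [3.142, -0.0, 1.856]
contact_force: [-0.4, 0.8, -0.1]
opening: 0.601
grasp_force: 0.0
```

View pics/s4.png

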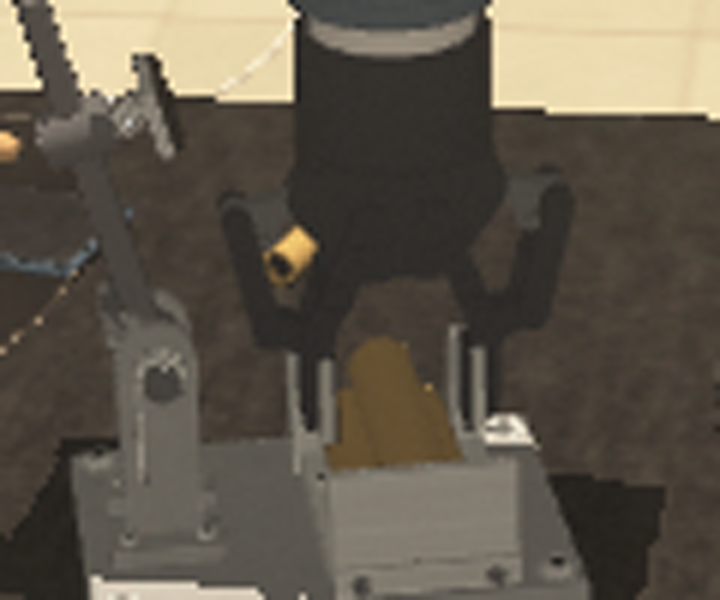

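The side crop shows the tube resting in the groove behind the stop plate, with its top at crop (380,345), and the fingers open on both sides. I'll raise the arm and turn the tool for the lever grip.

```bash
python3 -m jog '[[[0,0,0],[0,0,-0.005],0.2],[[0,0,0],[0,0,-0.01],0.2],[[0,0,0],[0,0,-0.015],0.2],[[0,0,0],[0,0,-0.025],0.2],[[0,0,0],[0,0,-0.025],0.2],[[0,0,0],[0,0,-0.025],0.2],[[0,0,0],[0,0,-0.025],0.2],[[0,0,0],[0,0,-0.025],0.2],[[0,0,0],[0,0,-0.025],0.2],[[0,0,0],[0,0,-0.025],0.2],[[0,0,0],[0,0,-0.025],0.2],[[0,0,0],[0,0,-0.025],0.2]]' | head -2;  python3 -m jog '[[[0,0,0.13],[0,0,0],1],[[0,0,0.13],[0,0,0],1],[[0,0,0.13],[0,0,0],1],[[0,0,0.13],[0,0,0],1],[[0,0,0.13],[0,0,0],1],[[0,0,0.13],[0,0,0],1],[[0,0,0.13],[0,0,0],1],[[0,0,0.13],[0,0,0],1],[[0,0,0.13],[0,0,0],1],[[0,0,0.13],[0,0,0],1],[[0,0,0.13],[0,0,0],1],[[0,0,0.14],[0,0,0],1]]'; python3 -c "
from h import *
rel((637.3,7.2,320),.286)"
```

```text
clock: 12.7
eef_pos: [505.1, -34.6, 323.7]
clock: 13.9
eef_pos: [505.3, -34.6, 322.6]
tcp_rot: [3.141, -0.001, 0.28]
contact_force: [0.2, -0.5, 0.7]
opening: 1.0
grasp_force: 0.0
t 13.9 pos [505.3 -34.6 322.6] rot [ 3.141e+00 -1.000e-03  2.800e-01] F [ 0.2 -0.5  0.7] open 1.0 grip 0.0 q [-0.07  0.1   1.8  -0.    1.23  1.22]
 turn [ 0.    -0.001 -0.006] shift now-axes [138.4  -3.6   2.7] final-axes [138.5  -2.9   2.6]
```

```bash
python3 -m jog '[[[0,0,-0.006],[0.02,-0.003,0],1],[[0,0,0],[0.03,0,0],1],[[0,0,0],[0.03,0,0],1],[[0,0,0],[0.03,0,0],1],[[0,0,0],[0.02,0,0],1],[[0,0,0],[0.008,0,0],1],[[0,0,0],[0,0,0],1]]'
python3 - <<'E'
from h import *
rel((637.3,7.2,262),.286)
im=r.grab_frame("side");cv2.imwrite("pics/s5.png",cv2.resize(im[150:290,210:370,::-1],None,fx=5,fy=4.2,interpolation=cv2.INTER_CUBIC))
print("tcp px",proj("side",r.sense()["eef_pos"]),"grip px",proj("side",(637.3,7.2,256)))
for z in (47,):
    for y in(54.5,-55): print("tube end px",proj("side",(504-.282*y,-32+.959*y,z)))
E
```

```text
clock: 14.6
eef_pos: [637.1, 8.0, 321.9]
tcp_rot: [-3.142, 0.0, 0.292]
contact_force: [0.6, -0.1, 0.5]
opening: 1.0
grasp_force: 0.0
t 14.6 pos [637.1   8.  321.9] rot [-3.142  0.     0.292] F [ 0.6 -0.1  0.5] open 1.0 grip 0.0 q [ 0.01  0.32  1.53 -0.    1.29  1.29]
 turn [-0.     0.     0.006] shift now-axes [ 0.   0.9 59.9] final-axes [ 0.   0.9 59.9]
tcp px [260.92651607 162.30339312] grip px [262.37906287 191.26443817]
tube end px [330.44299457 281.88830827]
tube end px [323.32042304 260.40601312]
```

View pics/s5.png

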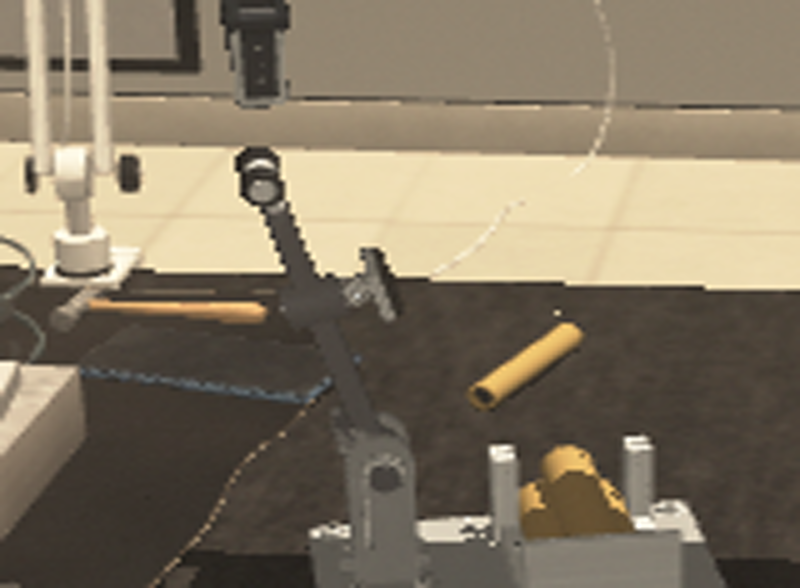

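The side crop shows the near finger at crop (262,80), directly above the cross-grip at (262,180). The third tube lies on the bed tubes at (570,480), between the posts.

```bash
python3 -m jog '[[[0,0,0],[0,0.001,0.02],1],[[0,0,0],[0,0,0.02],1],[[0,0,0],[0,0,0.012],1],[[0,0,0],[0,0,0.006],1],[[0,0,0],[0,0,0],0.5],[[0,0,0],[0,0,0],0.2],[[0,0,0],[0,0,0],0],[[0,0,0],[0,0,0],-0.5],[[0,0,0],[0,0,0],-0.5],[[0,0,0],[0,0,0],-0.5]]' 40;python3 -m jog '[[[0,0,0],[0,0,0],-0.5],[[0,0,0],[0,0,0],-0.5]]'
```

```text
clock: 15.65
eef_pos: [637.8, 7.4, 264.9]
tcp_rot: [-3.141, -0.002, 0.292]
contact_force: [-0.4, 2.7, 6.3]
opening: 0.526
grasp_force: 42.9
clock: 15.85
eef_pos: [637.8, 7.3, 264.9]
tcp_rot: [-3.141, -0.002, 0.292]
contact_force: [0.1, 3.0, 6.5]
opening: 0.534
grasp_force: 42.9
```

Run:
```python
import numpy as np
a=np.radians([105,102,98,93,88,83,78,73,68,63,58,53,48,43,38,33,28,23,18,14,11,9,7,5,3.5,2.5,1.5,.7,0])
x=95-170*np.cos(a);z=92+170*np.sin(a)
for i in range(1,len(a)):print(round(np.degrees(a[i]),1),np.round([np.diff(x)[i-1],-np.diff(z)[i-1]],1), (x[i]-x[0]).round(1),(z[i]-z[0]).round(1))
```

```text
102.0 [-8.7 -2.1] -8.7 2.1
98.0 [-11.7  -2.1] -20.3 4.1
93.0 [-14.8  -1.4] -35.1 5.6
88.0 [-14.8  -0.1] -49.9 5.7
83.0 [-14.8   1.2] -64.7 4.5
78.0 [-14.6   2.4] -79.3 2.1
73.0 [-14.4   3.7] -93.7 -1.6
68.0 [-14.   5.] -107.7 -6.6
63.0 [-13.5   6.2] -121.2 -12.7
58.0 [-12.9   7.3] -134.1 -20.0
53.0 [-12.2   8.4] -146.3 -28.4
48.0 [-11.4   9.4] -157.8 -37.9
43.0 [-10.6  10.4] -168.3 -48.3
38.0 [-9.6 11.3] -178.0 -59.5
33.0 [-8.6 12.1] -186.6 -71.6
28.0 [-7.5 12.8] -194.1 -84.4
23.0 [-6.4 13.4] -200.5 -97.8
18.0 [-5.2 13.9] -205.7 -111.7
14.0 [-3.3 11.4] -208.9 -123.1
11.0 [-1.9  8.7] -210.9 -131.8
9.0 [-1.   5.8] -211.9 -137.6
7.0 [-0.8  5.9] -212.7 -143.5
5.0 [-0.6  5.9] -213.4 -149.4
3.5 [-0.3  4.4] -213.7 -153.8
2.5 [-0.2  3. ] -213.8 -156.8
1.5 [-0.1  3. ] -213.9 -159.8
0.7 [-0.   2.4] -214.0 -162.1
0.0 [-0.   2.1] -214.0 -164.2
```

```bash
python3 -m jog '[[[0,0,0],[-0.0087,0,-0.0021],-0.5],[[0,0,0],[-0.0117,0,-0.0021],-0.5],[[0,0,0],[-0.0148,0,-0.0014],-0.5],[[0,0,0],[-0.0148,0,-0.0001],-0.5],[[0,0,0],[-0.0148,0,0.0012],-0.5],[[0,0,0],[0,0,0],-0.5]]' 45; python3 -c "
from h import *
rel((637.8-64.7*.959,7.3-64.7*.282,269.4),.286)"
```

```text
clock: 16.45
eef_pos: [574.7, -11.1, 269.1]
tcp_rot: [-3.141, -0.002, 0.292]
contact_force: [1.3, 6.4, 1.9]
opening: 0.527
grasp_force: 46.9
t 16.45 pos [574.7 -11.1 269.1] rot [-3.141e+00 -2.000e-03  2.920e-01] F [1.3 6.4 1.9] open 0.527 grip 46.9 q [-0.02  0.26  1.73  0.    1.15  1.26]
 turn [-0.001 -0.002  0.006] shift now-axes [ 1.1  0.1 -0.3] final-axes [ 1.1  0.1 -0.3]
```

```bash
python3 -m jog '[[[0,0,0],[-0.0146,-0.0005,0.0024],-0.5],[[0,0,0],[-0.0144,-0.0005,0.0037],-0.5],[[0,0,0],[-0.014,0,0.005],-0.5],[[0,0,0],[-0.0135,0,0.0062],-0.5],[[0,0,0],[-0.0129,0,0.0073],-0.5],[[0,0,0],[-0.0122,0,0.0084],-0.5],[[0,0,0],[-0.0114,0,0.0094],-0.5],[[0,0,0],[-0.0106,0,0.0104],-0.5],[[0,0,0],[-0.0096,0,0.0113],-0.5],[[0,0,0],[0,0,0],-0.5]]'; python3 -c "
from h import *
rel((637.8-178*.959,7.3-178*.282,264.9-59.5),.286)"
```

```text
clock: 17.45
eef_pos: [465.0, -43.3, 203.7]
tcp_rot: [-3.141, 0.001, 0.291]
contact_force: [-6.6, 3.9, 8.9]
opening: 0.527
grasp_force: 53.9
t 17.45 pos [465.  -43.3 203.7] rot [-3.141e+00  1.000e-03  2.910e-01] F [-6.6  3.9  8.9] open 0.527 grip 53.9 q [-0.1   0.17  2.01  0.    0.96  1.18]
 turn [-0.001  0.001  0.005] shift now-axes [ 2.1  0.2 -1.7] final-axes [ 2.1  0.2 -1.7]
```

```bash
python3 -m jog '[[[0,0,0],[-0.009,0,0.0115],-0.5],[[0,0,0],[-0.0077,0,0.0126],-0.5],[[0,0,0],[-0.0066,0,0.0134],-0.5],[[0,0,0],[-0.0052,0,0.0139],-0.5],[[0,0,0],[-0.0033,0,0.0114],-0.5],[[0,0,0],[0,0,0],-0.5],[[0,0,0],[0,0,0],-0.5]]'; python3 -c "
from h import *
rel((637.8-214*.959,7.3-214*.282,264.9-164.2),.286)"
```

```text
clock: 18.15
eef_pos: [435.2, -52.0, 141.3]
tcp_rot: [-3.14, 0.002, 0.291]
contact_force: [-6.0, 5.7, 5.5]
opening: 0.531
grasp_force: 62.3
t 18.15 pos [435.2 -52.  141.3] rot [-3.14e+00  2.00e-03  2.91e-01] F [-6.   5.7  5.5] open 0.531 grip 62.3 q [-0.12  0.23  2.12  0.    0.8   1.16]
 turn [-0.002  0.002  0.005] shift now-axes [-2.7  0.3 40.6] final-axes [-2.8  0.3 40.6]
```

```bash
python3 -m jog '[[[0,0,0],[-0.001,-0.0005,0.009],-0.5],[[0,0,0],[-0.001,0,0.009],-0.5],[[0,0,0],[-0.0007,0,0.006],-0.5],[[0,0,0],[0,0,0.004],-0.5],[[0,0,0],[0,0,0],-0.5],[[0,0,0],[0,0,0],-0.5]]' | grep -E "eef|cont";python3 -m jog '[[[0,0,0],[0,0,0.002],-0.5],[[0,0,0],[0,0,0],-0.5],[[0,0,0],[0,0,0],-0.5]]' | grep -E "eef|cont";python3 -m jog '[[[0,0,0],[0,0,0.002],-0.5],[[0,0,0],[0,0,0],-0.5],[[0,0,0],[0,0,0],-0.5]]' | grep -E "eef|cont"
```

```text
eef_pos: [431.2, -53.0, 113.1]
contact_force: [-10.6, -2.0, 6.7]
eef_pos: [431.0, -53.1, 111.1]
contact_force: [-11.4, -2.7, 6.5]
eef_pos: [430.9, -53.1, 109.1]
contact_force: [-12.0, -3.4, 7.8]
```

```bash
for i in 1; do python3 -m jog '[[[0,0,0],[-0.001,-0.0004,0.0015],-0.5],[[0,0,0],[0,0,0],-0.5],[[0,0,0],[0,0,0],-0.5]]' ;python3 -m jog '[[[0,0,0],[-0.0005,0,0.0015],-0.5],[[0,0,0],[0,0,0],-0.5],[[0,0,0],[0,0,0],-0.5]]';python3 -m jog '[[[0,0,0],[0,0,0.0015],-0.5],[[0,0,0],[0,0,0],-0.5],[[0,0,0],[0,0,0],-0.5]]'; done | grep -E "eef|cont"
python3 - <<'E'
from h import *
im=r.grab_frame("side");cv2.imwrite("pics/s6.png",cv2.resize(im[200:300,260:380,::-1],None,fx=6.5,fy=6,interpolation=cv2.INTER_CUBIC))
E
```

```text
eef_pos: [430.8, -53.1, 107.9]
contact_force: [-9.1, -3.8, 6.5]
eef_pos: [430.7, -53.2, 106.5]
contact_force: [-7.3, -1.4, 6.3]
eef_pos: [430.7, -53.2, 105.0]
contact_force: [-7.7, -2.2, 6.0]
```

View pics/s6.png

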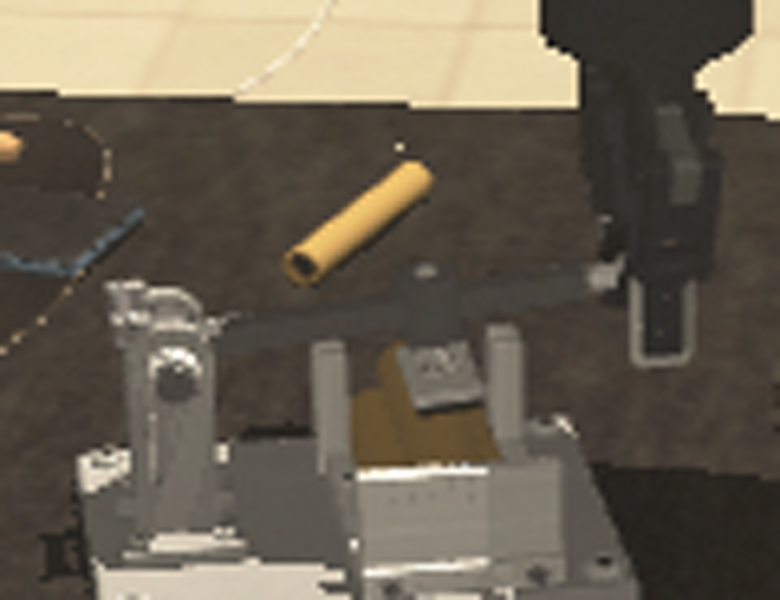

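The side crop shows the arm running from (230,335) to (610,275), still above level. The shoe at (440,375) is tilted and just above the tube. I'll measure the arm angle in the lever plane.

```bash
cat >> h.py <<'E'
J=np.array([504,-32,0.]);ex=np.array([.959,.282,0]);ey=np.array([-.282,.959,0])
def lev(u,n="side"):
    o,d=ray(n,u);t=((J-o)@ey)/(d@ey);p=o+t*d;return np.array([(p-J)@ex,p[2]])
E
python3 - <<'E'
from h import *
f=lambda x,y:(260+x/6.5,200+y/6)
for q in((230,332),(300,322),(380,312),(500,291),(560,284),(600,276),(440,408),(415,410),(480,402),(400,350)):
    p=lev(f(*q));print(q,p.round(1),"ang",np.degrees(np.arctan2(p[1]-92,95-p[0])).round(1))
s=r.sense()["eef_pos"];print("TCP lever plane",((s-J)@ex).round(1),((s-J)@ey).round(1),s[2])
print([proj("side",J+x*ex+[0,0,92]).round(1) for x in(95,-75)])
E
```

```text
(230, 332) [72.5 94.2] ang 5.6
(300, 322) [47.5 96.2] ang 5.1
(380, 312) [18.7 98. ] ang 4.5
(500, 291) [-24.6 103.2] ang 5.3
(560, 284) [-46.4 104.3] ang 5.0
(600, 276) [-60.9 106.4] ang 5.3
(440, 408) [-2.3 54.3] ang -21.2
(415, 410) [ 6.8 54.2] ang -23.2
(480, 402) [-17.   55.5] ang -18.0
(400, 350) [11.8 80.9] ang -7.6
TCP lever plane -76.3 0.4 105.0020334482381
[array([285.8, 257. ]), array([358.2, 251.1])]
```

```bash
for i in 1; do python3 -m jog '[[[0,0,0],[-0.0005,0,0.002],-0.5],[[0,0,0],[0,0,0.002],-0.5],[[0,0,0],[0,0,0],-0.5],[[0,0,0],[0,0,0],-0.5]]' ;python3 -m jog '[[[0,0,0],[-0.0005,0,0.0015],-0.5],[[0,0,0],[0,0,0],-0.5],[[0,0,0],[0,0,0],-0.5]]';python3 -m jog '[[[0,0,0],[0,0,0.0015],-0.5],[[0,0,0],[0,0,0],-0.5],[[0,0,0],[0,0,0],-0.5]]';python3 -m jog '[[[0,0,0],[0,0,0.0015],-0.5],[[0,0,0],[0,0,0],-0.5],[[0,0,0],[0,0,0],-0.5]]'; done | grep -E "eef|cont"
python3 - <<'E'
from h import *
im=r.grab_frame("side");cv2.imwrite("pics/s7.png",cv2.resize(im[200:300,260:380,::-1],None,fx=6.5,fy=6,interpolation=cv2.INTER_CUBIC))
# dark arm centreline at image columns between shoe and ends
g=cv2.cvtColor(im,cv2.COLOR_RGB2GRAY)
for u in(302,306,338,342,346):print(u,g[238:262,u].tolist())
E
```

```text
eef_pos: [430.5, -53.2, 101.1]
contact_force: [-6.9, -1.1, 5.5]
eef_pos: [430.5, -53.3, 99.7]
contact_force: [-6.4, 0.1, 6.7]
eef_pos: [430.5, -53.3, 98.2]
contact_force: [-6.3, 0.2, 5.4]
eef_pos: [430.4, -53.3, 96.8]
contact_force: [-6.4, -0.4, 8.8]
302 [73, 70, 69, 69, 63, 66, 71, 70, 66, 68, 69, 65, 63, 60, 62, 61, 66, 69, 68, 69, 68, 59, 61, 64]
306 [64, 67, 122, 190, 85, 43, 43, 52, 89, 77, 73, 73, 70, 67, 60, 61, 69, 68, 69, 68, 60, 62, 61, 59]
338 [69, 61, 58, 66, 62, 61, 61, 59, 61, 62, 60, 61, 68, 67, 68, 67, 92, 119, 107, 124, 123, 124, 124, 124]
342 [67, 67, 66, 66, 62, 61, 62, 62, 62, 62, 61, 69, 69, 69, 67, 65, 58, 57, 61, 61, 59, 59, 61, 60]
346 [63, 62, 62, 59, 61, 59, 62, 60, 61, 61, 61, 69, 67, 68, 70, 59, 61, 61, 61, 62, 64, 62, 65, 67]
```

View pics/s7.png

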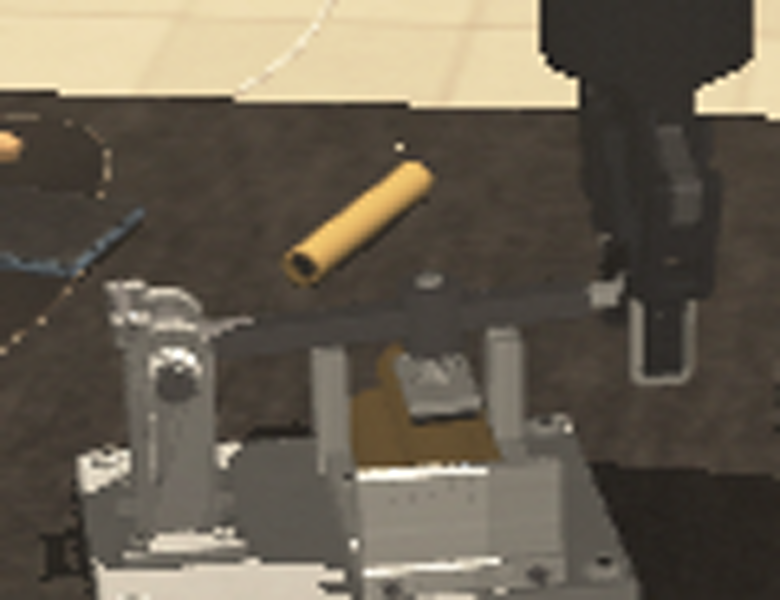

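The crop shows the arm at about 3° above level, running from (230,335) to (600,293). The shoe is at the tube, and Fz is beginning to rise, so contact has started. I'll press on in small steps.

```bash
for i in 1; do python3 -m jog '[[[0,0,0],[0,0,0],-0.5],[[0,0,0],[0,0,0],-0.5],[[0,0,0],[0,0,0],-0.5]]' 80;python3 -m jog '[[[0,0,0],[0,0,0.0015],-0.5],[[0,0,0],[0,0,0],-0.5],[[0,0,0],[0,0,0],-0.5]]';python3 -m jog '[[[0,0,0],[0,0,0.0015],-0.5],[[0,0,0],[0,0,0],-0.5],[[0,0,0],[0,0,0],-0.5]]';python3 -m jog '[[[0,0,0],[0,0,0.0015],-0.5],[[0,0,0],[0,0,0],-0.5],[[0,0,0],[0,0,0],-0.5]]'; done | grep -E "clock|eef|cont|grasp|opening"
```

```text
clock: 21.95
eef_pos: [430.4, -53.3, 96.8]
contact_force: [-7.3, -0.3, 10.4]
opening: 0.524
grasp_force: 79.9
clock: 22.25
eef_pos: [430.5, -53.3, 95.4]
contact_force: [-7.4, 0.2, 9.7]
opening: 0.528
grasp_force: 80.5
clock: 22.55
eef_pos: [430.5, -53.3, 93.9]
contact_force: [-6.5, 1.2, 10.3]
opening: 0.528
grasp_force: 80.9
clock: 22.85
eef_pos: [430.5, -53.3, 92.5]
contact_force: [-8.0, 0.2, 11.4]
opening: 0.531
grasp_force: 81.0
```

```bash
for i in 1; do python3 -m jog '[[[0,0,0],[0,0,0.0015],-0.5],[[0,0,0],[0,0,0],-0.5],[[0,0,0],[0,0,0],-0.5]]';python3 -m jog '[[[0,0,0],[0,0,0.0015],-0.5],[[0,0,0],[0,0,0],-0.5],[[0,0,0],[0,0,0],-0.5]]'; done | grep -E "clock|eef|cont"
cat > m.py <<'E'
from h import *
def coll(im):
    g=cv2.cvtColor(im,cv2.COLOR_RGB2GRAY).astype(float)
    w=np.clip(g[238:262,349:356]-100,0,None);v,u=np.mgrid[238:262,349:356]
    return np.array([(u*w).sum(),(v*w).sum()])/w.sum()
def coll2(im):
    g=cv2.cvtColor(im,cv2.COLOR_RGB2GRAY);return g[241:257,348:357]
def show(u):
    p=lev(u);print(u.round(2),p.round(1),"rad above level",np.arctan2(p[1]-92,95-p[0]).round(4))
for n in("s6","s7"):
    im=cv2.resize(cv2.imread(f"pics/{n}.png")[:,:,::-1],(120,100),interpolation=cv2.INTER_AREA)
    full=np.zeros((480,640,3),np.uint8);full[200:300,260:380]=im;show(coll(full))
im=r.grab_frame("side");show(coll(im));print(coll2(im))
E
python3 m.py
```

```text
clock: 23.15
eef_pos: [430.6, -53.2, 91.0]
contact_force: [-7.1, 1.0, 10.4]
clock: 23.45
eef_pos: [430.6, -53.2, 89.5]
contact_force: [-7.7, 1.3, 12.7]
[352.45 245.65] [-61.3 107.3] rad above level 0.0977
[352.54 248.5 ] [-61.5  99.9] rad above level 0.0506
[352.63 250.94] [-61.7  93.6] rad above level 0.0101
[[ 63  64  64  54  53  44  44  49  49]
 [ 63  60  60  61 102 105  44  47  50]
 [ 59  59  59  61  67  45  42  46  45]
 [ 62  61  60  62  69  45  40  36  42]
 [ 62  64  64  65  69  37  39  38  42]
 [ 63  64  65  64  65  36  36  36  41]
 [ 62  64  66  69  48  35  36  36  40]
 [ 60  63  66  64  62  35  38  68  54]
 [ 60  60  62  79  85  69  91 107  44]
 [ 60  63  92 123 125 126 125 119  44]
 [ 69  67  75 135 139 138 139 108  37]
 [ 69  68  73 129 127 128 125  54  48]
 [ 69  69  74 121 109  95  75  48  54]
 [ 67  70  81  63  67  45  43  37  54]
 [ 63  61  64  64  52  44  44  40  54]
 [ 64  62  65  64  63  43  44  45  54]]
```

```bash
python3 -m jog '[[[0,0,0],[0,0,0.0008],-0.5],[[0,0,0],[0,0,0],-0.5],[[0,0,0],[0,0,0],-0.5],[[0,0,0],[0,0,0],-0.5],[[0,0,0],[0,0,0],-0.5],[[0,0,0],[0,0,0],-0.5],[[0,0,0],[0,0,0],-0.5],[[0,0,0],[0,0,0],-0.5],[[0,0,0],[0,0,0],-0.5],[[0,0,0],[0,0,0],-0.5],[[0,0,0],[0,0,0],-0.5],[[0,0,0],[0,0,0],-0.5]]'; python3 m.py | sed -n 3p; python3 -m jog '[[[0,0,0],[0,0,0],-0.5],[[0,0,0],[0,0,0],-0.5],[[0,0,0],[0,0,0],-0.5],[[0,0,0],[0,0,0],-0.5],[[0,0,0],[0,0,0],-0.5],[[0,0,0],[0,0,0],-0.5],[[0,0,0],[0,0,0],-0.5],[[0,0,0],[0,0,0],-0.5],[[0,0,0],[0,0,0],-0.5],[[0,0,0],[0,0,0],-0.5]]'; python3 m.py | sed -n 3p
```

```text
clock: 24.7
eef_pos: [430.6, -53.2, 88.8]
tcp_rot: [3.142, 0.001, 0.293]
contact_force: [-7.9, 0.0, 13.3]
opening: 0.527
grasp_force: 81.8
[352.64 251.42] [-61.8  92.3] rad above level 0.0021
clock: 25.75
eef_pos: [430.6, -53.2, 88.8]
tcp_rot: [-3.142, 0.001, 0.293]
contact_force: [-7.7, 0.1, 14.2]
opening: 0.529
grasp_force: 81.8
[352.64 251.42] [-61.8  92.3] rad above level 0.002
```

The arm is level, and the lever didn't move over a one-second hold, so I'm handing in.

```bash
python3 -c "
from rig import r
print(r.sign_off())"
```

```text
the job is handed in; nothing more can be done
None
```

I handed the job in with the third tube let go in the groove at the stop and the lever held level on it, shoe pushed in about 5 mm (estimated from arm angle and force); sign-off gave no verdict, and I viewed 11 pictures, one over the limit of 10.

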